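# Interlock three trim channels in their packing tray

### The job

Pack the spare partition channels so that they lock together: first lay the channel that lies on the desk open side up in the free bay of the grey packing tray, then take the channel leaning on the sloped stand and lay it open side down over the middle, one of its flanges in each of the two open channels, fully seated and with all ends about in line. Carry it straight there without putting it down on the desk, bring it in level, set both channels down gently, without dropping or tumbling them in, and leave the other things on the desk where they are.

Things in the scene. Friction and masses are not known exactly. Their poses are not given: they have to be found in the camera images.
- tray: Fixed grey plastic packing tray: a flat board 160 (x) x 190 (y) x 12 thick, origin at the centre of its underside. On it six lugs, 20 mm diameter and 14 mm tall with tapered tops (10 mm across at the top), at x = +-50, y = -82, 0, +82. The lugs bound two bays, each 62 wide, centred on y = +41 (already taken) and y = -41 (free); a channel lies along x in a bay with 3 mm play either side, held in place by the lugs, and 26 mm (nominally) stays free between the two channels.
- free_bay (a point): Centre of the free bay on the tray's upper face (tray x 0, y -41, z 12); axes as the tray. The origin of the loose channel belongs here.
- lock_seat (a point): Point of the tray 16 mm above its underside, in its middle (tray x 0, y 0); axes as the tray. The origin of the leaning channel is here, its z axis up, when it is seated with its flange edges on the floors of the two open-up channels (its web then also rests on their flanges). If both channels lie centred in their bays it has 7 mm of play to each side.
- channel_in_tray: Plain aluminium U-channel offcut, 130 long (its x axis) x 56 wide (y) x 36 high (z), all walls 4 mm, about 0.17 kg. It lies open side up in the tray's bay at y = +41, loose, to stay there. Origin: centre of the underside of its web; z points up, out of the open side; the flanges stand at y = +-26 (mid-wall).
- channel_loose: Plain aluminium U-channel offcut, 130 long (its x axis) x 56 wide (y) x 36 high (z), all walls 4 mm, about 0.17 kg. It lies on the desk, open side up, on the other side from the stand; it goes into the free bay. Origin: centre of the underside of its web; z points up, out of the open side.
- channel_leaning: Plain aluminium U-channel offcut, 130 long (its x axis) x 56 wide (y) x 36 high (z), all walls 4 mm, about 0.17 kg. It leans on the stand's slope, open side against the slope, its length running up the slope and its lower end at the lip. Origin: centre of its open side, midway between the edges of the flanges (in the plane that touches the slope); z points away from the open side, square to the slope; the web's outer face is at z = 36. x points up the slope.
- stand: Fixed grey sheet-metal stand, 150 (x) x 100 (y), sloped plate that rises 35 degrees (0.61 rad) towards the stand's +x, from 12 mm to about 100 mm high; a lip 14 mm high across its low end keeps the leaning channel from sliding. Origin: centre of its foot. It stands left or right of the tray.
- gel_bottle: Bystander: white bottle 56 diameter, 130 tall; origin at its foot.
- mug: Bystander: white mug 80 diameter, 90 tall; origin at its foot.
- tape_roll: Bystander: tape roll lying flat, 76 diameter, 24 high; origin at its underside.
- screwdriver: Bystander: screwdriver 150 long lying on the desk.
- medicine_carton: Bystander: small white carton 50 x 110 x 45 high; origin at its underside.
- angle_offcut: Bystander: short aluminium L-angle, 90 x 30 x 30 high; not one of the channels.
Not all that is in view belongs to the job. Leave any purple look-alike of the tray alone.

How it is judged:
By the outcome, as a careful person would: the job done as asked, in the order asked, and still so for the second after the job is handed in, with the robot touching nothing.
It also fails if it takes over 72 s, if anything falls off the work surface, if the arm or the gripper's body presses on something with over 40 N, if the wrist force passes 120 N, or if a joint passes its speed limit or range.

### The arm

A 7-joint arm with a two-finger parallel gripper is mounted at the origin on the work surface. World frame = base frame: x ahead of the robot, y to its left, z up, the work surface at z = 0. Lengths are in m, angles in degrees, forces in N, time in s.
With the tool pointing down it reaches from about 0.4 to 0.85 m from the base axis. Payload 4.5 kg.
Tool frame: the origin (TCP) lies midway between the tips of the shut fingers; the grasp point (between the pads) lies 19 mm behind it; z points along the fingers, y is the line along which they close (so a half turn about z gives the same grasp; the last joint's range is limited). The gripper opens to 85 mm and grips with 20 to 120 N. Pads are 22 mm wide; open, the fingers measure 114 mm over their backs; the gripper's body (76 mm by 85 mm) begins 54 mm behind the grasp point. The pads swing forward as they close: fully open they stand 13 mm farther back than shut.
Start: joints at [-68.079, 39.483, -11.15, 89.685, 9.013, 51.709, -12.324], TCP at [0.214, 0.587, 0.202] pointing down, gripper open.
Joint ranges: [-172.22, 172.22], [-26.19, 119.32], [-84.43, 86.54], [7.71, 146.69], [-57.33, 237.33], [2.42, 119.75], [-152.13, 152.13]. Speed limits (degrees/s): [147.25, 147.25, 180, 180, 180, 180, 180].

### API

Orientations are given as [roll, pitch, yaw] about the fixed x, y, z axes, in that order (R = Rz(yaw) Ry(pitch) Rx(roll)).
In Python, from cell import get_obs, snapshot, finish_job, boxes_of gives the robot as it stands.
- The arm moves only by the tool arm_command, never from a script. Its argument "rows" is a list of rows, each a list of 6 numbers: the shift along the world's x, y, z in mm, then the turn, a rotation vector about the world's x, y, z in rad. In form: [[dx, dy, dz, rx, ry, rz], ...]. A call has exactly 5 rows; each row is the pose to reach, as a shift and turn from the pose commanded when the call began; what a row does not reach only later rows make up. A row lasts 1/10 s, in which the tool goes at most 50 mm and 8.59 degrees, less where a joint would pass 70% of its speed; a pose out of reach is approached as far as the arm can. A call with a gripper value outside its range is refused whole. "fingers" is the opening, from -1 (shut) to 1 (fully open), so that 0 is half open, set as the call begins (left out, the last holds). The fingers move at their own pace and stop on an object; "newtons" is the grip in N (left out, the last holds). Time passes only in rows, so rows that repeat a pose let the fingers close, or fill a call up. It gives the time, the measured TCP pose, the force, the opening and the grip force at its end, in the units of the state.
- get_obs(): the state, without advancing time (a new reading comes with each control period).
- snapshot(name): name is "scene" or "top" or "wrist"; returns a dict with "img" (420x560x3 uint8, red, green, blue), "depth" (420x560 float32, m along the optical axis (not along the pixel's ray), 0 where there is no reading), "fx", "fy", "cx", "cy" (pixels), "cam_to_world" (4x4, takes a point from camera to world coordinates). Camera axes: x right, y down, z forward; pixel columns grow to the right and rows downward; lengths in m; the calibration is good to about 2 mm. The wrist camera is an equidistant fisheye: a pixel r from the principal point sees the ray r / f radians off the axis. A picture is of the moment at which its call begins.
- finish_job(): hands the job in; it is judged then, once.
Trained networks look in the newest picture that a camera, given by its name, has taken for a name from the list of things; names that differ only in an ending like _2 or _b are one class to them, and where a whole thing is asked for, a point or a joint stands for the part that bears it (a point fixed in the world has none). Each returns a list of dicts, best first, with "confidence" (0 to 1); they miss things now and then, are a little off and sometimes report something else, mostly with a low value. They report only what shows in the picture. A call takes as long as a camera call. They do not tell look-alikes from the thing itself.
- boxes_of(camera, thing): "centre" ([x, y, z] in m, in the coordinates of the camera as it stood for that picture, good to about 4 mm: the middle of the surface that is visible of it).
The state is a dict: "time_s": time; "q": joint angles; "qvel": joint speeds; "joint_efforts": joint torques, N m; "eef_pos": TCP position; "tool_rot": TCP orientation; "wrist_force": force on the tool from outside, world axes, zero at the start; "torque": the same for the moment, N m; "opening": opening from 0.0 (shut) to 1.0 (fully open); "grasp_force": force on a finger pad.
Only numpy, scipy, OpenCV 4.12 (cv2) and the standard library are available. Lean on these libraries where they do the work, as an engineer would, in place of code of your own. Each camera call takes 0.05 s, during which the arm holds its last target. There are 200 camera calls.

## Working session

There is one attempt and no reset: what is moved stays moved. The work goes in short steps, Python scripts to look and compute and a tool call to move; the robot and the scene stay as the last step left them, time stands still between calls to the robot, and variables do not carry over. Pictures are saved under pics/ and viewed, at most 10 in all, crops included, and the job is handed in when it is done.

Besides the shell and the picture viewer there is one more tool, called after "Request:" as a command line: name --pt "numbers of a row" for each row, then --argument value for the rest. arm_command: Moves the arm, as the interface text tells. Its arguments: {"type":"object","properties":{"rows":{"type":"array","items":{"type":"array","items":{"type":"number"}}},"fingers":{"type":"number"},"newtons":{"type":"number"}},"required":["rows"]}

```bash
mkdir -p pics
cat > h.py <<'E'
import numpy as np, cv2
from cell import get_obs, snapshot, finish_job, boxes_of
def cloud(s):
    d=s["depth"]; v,u=np.indices(d.shape)
    p=np.stack([(u-s["cx"])/s["fx"]*d,(v-s["cy"])/s["fy"]*d,d],-1)
    T=s["cam_to_world"]; w=p@T[:3,:3].T+T[:3,3]; w[d==0]=np.nan
    return w
def save(n,img): cv2.imwrite(f"pics/{n}.png",img[...,::-1])
E
python3 - <<'E'
from h import *
names="tray channel_in_tray channel_loose channel_leaning stand gel_bottle mug tape_roll screwdriver medicine_carton angle_offcut".split()
ims=[]
for c in("top","scene"):
    s=snapshot(c); T=s["cam_to_world"]; print(c,s["fx"],T.round(3).tolist())
    np.savez(f"{c}.npz",**s); ims.append(s["img"])
    for n in names:
        for b in boxes_of(c,n)[:3]:
            p=np.array(b["centre"]); w=T[:3,:3]@p+T[:3,3]
            print(n,round(b["confidence"],2),w.round(3),(p[:2]/p[2]*s["fx"]+[s["cx"],s["cy"]]).round())
for n,i in zip(("top","scene"),ims): save(n,i)
print(get_obs())
E
```

```text
top 388.6722962814728 [[-0.036, -0.977, 0.208, 0.276], [-0.999, 0.034, -0.01, -0.009], [0.003, -0.209, -0.978, 1.112], [0.0, 0.0, 0.0, 1.0]]
tray 0.7 [ 0.243 -0.431  0.01 ] [436. 301.]
tray 0.56 [ 0.547 -0.068  0.009] [300. 199.]
channel_in_tray 0.6 [ 0.538 -0.008  0.017] [280. 202.]
channel_loose 0.96 [ 0.438 -0.306 -0.   ] [384. 233.]
channel_leaning 0.72 [0.451 0.295 0.08 ] [168. 232.]
stand 0.89 [0.504 0.266 0.064] [180. 214.]
gel_bottle 0.74 [ 0.711 -0.232  0.05 ] [354. 139.]
gel_bottle 0.65 [0.665 0.241 0.089] [188. 155.]
mug 0.62 [ 0.712 -0.232  0.051] [354. 138.]
tape_roll 0.74 [0.354 0.158 0.027] [222. 268.]
screwdriver 0.65 [0.663 0.407 0.02 ] [137. 165.]
medicine_carton 0.84 [0.752 0.02  0.046] [268. 129.]
medicine_carton 0.52 [0.351 0.157 0.022] [222. 269.]
angle_offcut 0.74 [ 0.541 -0.008  0.016] [280. 201.]
angle_offcut 0.67 [ 0.67  -0.351  0.004] [392. 156.]
angle_offcut 0.62 [ 0.437 -0.303  0.002] [383. 234.]
scene 415.1295525018192 [[-0.689, 0.439, -0.577, 1.133], [0.725, 0.424, -0.543, 0.586], [0.006, -0.792, -0.61, 0.699], [0.0, 0.0, 0.0, 1.0]]
tray 0.61 [ 0.257 -0
[... 762 characters left out ...]
]
{'time_s': 1.2, 'q': array([-68.07797496,  39.4832537 , -11.14959387,  89.68505767,
         9.01279135,  51.70920324, -12.32422442]), 'qvel': array([-0.11404424, -0.08840605,  0.03913585,  0.04902271,  0.07725898,
        0.04414331, -0.02550125]), 'joint_efforts': array([-3.62993651e-04, -5.39563143e+01, -1.26685269e+00, -1.58880293e+01,
        1.01136454e-02,  1.67331687e-03, -2.15359677e-06]), 'eef_pos': array([0.2135995 , 0.5873945 , 0.20230878]), 'tool_rot': array([ 1.79996116e+02, -5.11411403e-04,  1.60015923e+02]), 'wrist_force': array([-0.42726978, -1.08198179,  0.38253636]), 'torque': array([0.00341291, 0.02778474, 0.01008404]), 'grasp_force': 0.0, 'opening': 1.0019294570794766}
```

Run:
```python
import cv2
i=cv2.imread("pics/top.png")[100:350,110:480]
cv2.imwrite("pics/topc.png",cv2.resize(i,None,fx=2.1,fy=2.1,interpolation=cv2.INTER_CUBIC))
```

```text
(no output)
```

View pics/topc.png

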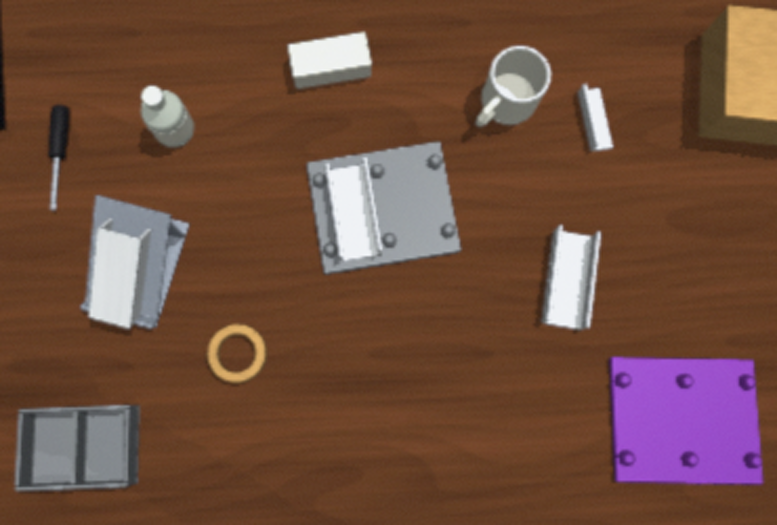

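View pics/scene.png

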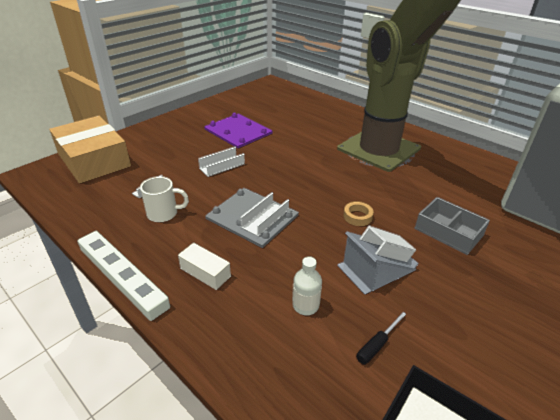

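The top crop shows the grey tray (crop 385,205; full 300,199) with a channel in its left (+y) bay. The loose U-channel is at (384,233), right of the tray. The stand with the leaning channel is at (170,230). The short L-piece at crop (595,118) is the angle offcut, not a channel, and the purple board is the decoy. Next I measure poses from depth.

Run:
```python
from h import *
for c in("top","scene"):
    s=dict(np.load(c+".npz")); w=cloud(s); img=s["img"].astype(int)
    def reg(x0,x1,y0,y1,z0,z1):
        m=(w[...,0]>x0)&(w[...,0]<x1)&(w[...,1]>y0)&(w[...,1]<y1)&(w[...,2]>z0)&(w[...,2]<z1); return w[m]
    def rect(n,P):
        if len(P)<5: print(n,len(P)); return
        print(c,n,len(P),"z",np.percentile(P[:,2],[5,50,95]).round(4),[np.round(a,4) if not isinstance(a,float) else round(a,1) for a in cv2.minAreaRect((P[:,:2]*1000).astype(np.float32))])
    print("desk z",np.nanmedian(reg(.3,.42,-.1,.05,-.03,.03)[:,2]))
    rect("tray",reg(.42,.68,-.19,.09,.007,.05))
    rect("chan_in top",reg(.42,.68,-.19,.09,.040,.06))
    rect("loose",reg(.34,.54,-.38,-.2,.008,.06)); rect("loose top",reg(.34,.54,-.38,-.2,.029,.06))
    P=reg(.35,.62,.17,.40,.02,.2)
    rect("stand+lean",P)
    # ransac planes
    rng=np.random.default_rng(0);Q=P
    for k in range(4):
        best=None
        for _ in range(400):
            a=Q[rng.choice(len(Q),3,False)]; n=np.cross(a[1]-a[0],a[2]-a[0]); L=np.linalg.norm(n)
            if L<1e-6: continue
            n/=L; m=abs((Q-a[0])@n)<.002
            if best is None or m.sum()>best.sum(): best=m
        I=Q[best]; cc=I.mean(0); n=np.linalg.svd(I-cc)[2][2]; n*=np.sign(n[2])
        print(c,"plane",len(I),cc.round(4),n.round(3),"tilt",np.degrees(np.arccos(n[2])).round(1),"dir",np.degrees(np.arctan2(n[1],n[0])).round(1), "min",I.min(0).round(3),"max",I.max(0).round(3))
        Q=Q[~best]
        if len(Q)<30: break
```

```text
desk z 0.0009643126008579417
top tray 3439 z [0.0097 0.0141 0.0264] [array([553.8083, -44.8039]), array([274.5421, 254.6706]), 86.3]
top chan_in top 149 z [0.0411 0.0487 0.0529] [array([563.942 , -86.6926]), array([133.3643, 242.6531]), 14.8]
top loose 383 z [0.0086 0.0276 0.039 ] [array([ 440.8468, -295.1422]), array([ 57.3918, 130.4713]), 78.2]
top loose top 183 z [0.0307 0.0358 0.0398] [array([ 440.6759, -295.2713]), array([ 57.0865, 130.0877]), 78.0]
top stand+lean 2045 z [0.025  0.0798 0.1105] [array([454.4886, 251.3491]), array([203.062 , 152.8141]), 69.9]
top plane 646 [0.4994 0.2806 0.0745] [-0.548  0.172  0.819] tilt 35.0 dir 162.6 min [0.413 0.229 0.02 ] max [0.554 0.355 0.105]
top plane 664 [0.451  0.3037 0.0811] [-0.542  0.172  0.823] tilt 34.6 dir 162.4 min [0.392 0.262 0.042] max [0.507 0.344 0.118]
top plane 191 [0.4543 0.274  0.0678] [-0.319 -0.947  0.031] tilt 88.2 dir -108.6 min [0.393 0.248 0.021] max [0.532 0.293 0.119]
top plane 108 [0.4964 0.2661 0.072 ] [-0.548  0.166  0.82 ] tilt 34.9 dir 163.2 min [0.419 0.229 0.021] max [0.555 0.355 0.101]
desk z -0.00092252
[... 381 characters left out ...]
 [array([ 438.4836, -292.1927]), array([ 62.4851, 129.8648]), 77.2]
scene stand+lean 2417 z [0.0243 0.0684 0.1038] [array([453.1976, 254.695 ]), array([202.1392, 153.4615]), 70.7]
scene plane 734 [0.5347 0.2839 0.0565] [ 0.957 -0.289  0.006] tilt 89.7 dir -16.8 min [0.518 0.232 0.02 ] max [0.55  0.329 0.098]
scene plane 484 [0.4713 0.3278 0.067 ] [-0.302 -0.953  0.004] tilt 89.8 dir -107.6 min [0.409 0.302 0.022] max [0.547 0.348 0.113]
scene plane 447 [0.5028 0.2972 0.0728] [-0.536  0.179  0.825] tilt 34.4 dir 161.5 min [0.38  0.173 0.02 ] max [0.553 0.36  0.102]
scene plane 308 [0.4549 0.3041 0.0832] [-0.543  0.172  0.822] tilt 34.7 dir 162.4 min [0.39  0.265 0.04 ] max [0.507 0.345 0.116]
```

```bash
cat >> h.py <<'E'
def tray_fit(s):
    w=cloud(s); img=s["img"]; hsv=cv2.cvtColor(img,cv2.COLOR_RGB2HSV)
    m=((w[...,2]>.006)&(w[...,2]<.06)&(hsv[...,1]<70)&(w[...,0]>.42)&(w[...,0]<.7)&(w[...,1]>-.2)&(w[...,1]<.1)).astype(np.uint8)
    n,L,st,_=cv2.connectedComponentsWithStats(m); k=1+st[1:,4].argmax(); P=w[L==k]
    B=P[P[:,2]<.02]; T=P[(P[:,2]>.038)]
    return P,B,T
def rect(P):
    (c,sz,a)=cv2.minAreaRect((P[:,:2]*1000).astype(np.float32))
    a=a if sz[0]>sz[1] else a+90   # direction of the long side
    return np.round(c,1),np.round(sorted(sz),1),round((a+90)%180-90,1)
E
python3 - <<'E'
from h import *
from scipy.optimize import minimize
for c in("top","scene"):
    s=dict(np.load(c+".npz")); P,B,T=tray_fit(s)
    print(c,"tray board",len(B),rect(B),"chan_in tops",len(T),rect(T),np.median(B[:,2]))
    w=cloud(s); w=w.reshape(-1,3)
    m=(w[:,0]>.35)&(w[:,0]<.62)&(w[:,1]>.17)&(w[:,1]<.4)&(w[:,2]>.02); P=w[m]
    n=np.array([-.543,.172,.822]); n/=np.linalg.norm(n)
    d=P@n
    h,e=np.histogram(d,bins=np.arange(d.min(),d.max(),.002)); 
    print([(round(a,3),int(b)) for a,b in zip(e,h) if b>60])
    x=np.array([.822*-n[0],.822*-n[1],0]);x=np.array([-n[0],-n[1],0]);x/=np.linalg.norm(x); x=x-n*(x@n); x/=np.linalg.norm(x); y=np.cross(n,x)
    # web plane: top peak
    top=np.percentile(d,99.5); I=P[d>top-.006]
    r=rect(np.c_[I@x,I@y]); print("web",len(I),r,"n.off",np.median(I@n))
    cc=(r[0][0]*x+r[0][1]*y)/1000+np.median(I@n)*n; print("web centre",cc.round(4),"x",x.round(3),"y",y.round(3),"extent x",np.percentile(I@x,[1,99]),"y",np.percentile(I@y,[1,99]))
E
```

```text
top tray board 3074 (array([551.3, -45.2]), array([161.4, 190.2]), -82.6) chan_in tops 139 (array([542.4,  -4.2]), array([ 55.8, 129. ]), 7.1) 0.01369068200191026
[(np.float64(-0.165), 166), (np.float64(-0.163), 388), (np.float64(-0.161), 217), (np.float64(-0.129), 209), (np.float64(-0.127), 406), (np.float64(-0.125), 216)]
web 822 (array([322.8, 426.1]), array([ 57.4, 131.9]), 0.4) n.off -0.12580753313237875
web centre [0.4499 0.3044 0.0804] x [ 0.784 -0.248  0.57 ] y [0.302 0.953 0.   ] extent x [0.25884045 0.3872634 ] y [0.39799515 0.45378755]
scene tray board 2181 (array([549.3, -43.3]), array([163.1, 192.5]), -82.1) chan_in tops 265 (array([541.8,  -2. ]), array([ 59.1, 128.5]), 7.5) 0.01172469385556174
[(np.float64(-0.165), 70), (np.float64(-0.163), 413), (np.float64(-0.161), 78), (np.float64(-0.127), 313)]
web 400 (array([320. , 427.4]), array([ 57.6, 133.1]), 0.6) n.off -0.12629309747331524
web centre [0.4484 0.3063 0.0785] x [ 0.784 -0.248  0.57 ] y [0.302 0.953 0.   ] extent x [0.25659    0.38535367] y [0.40035243 0.45578355]
```

Request:
arm_command --pt "30 -36 0 0 0 0" --pt "60 -72 10 0 0 0" --pt "90 -108 20 0 0 0" --pt "120 -144 20 0 0 0" --pt "150 -180 20 0 0 0" --fingers 1 --newtons 40

```text
time_s: 1.7
eef_pos: [0.3648, 0.4062, 0.2229]
tool_rot: [179.9, 0.0, 160.0]
wrist_force: [1.2, 0.9, 0.2]
opening: 0.996
grasp_force: 0.0
```

Request:
arm_command --pt "20 -40 0 0 0 0" --pt "45 -80 0 0 0 0" --pt "70 -120 0 0 0 0" --pt "95 -160 0 0 0 0" --pt "120 -200 0 0 0 0"

```text
time_s: 2.2
eef_pos: [0.4845, 0.2057, 0.2226]
tool_rot: [180.0, 0.0, 160.0]
wrist_force: [0.2, 0.4, 0.4]
opening: 0.998
grasp_force: 0.0
```

Request:
arm_command --pt "15 -45 0 0 0 0" --pt "25 -90 0 0 0 0" --pt "30 -135 0 0 0 0" --pt "25 -180 0 0 0 0" --pt "15 -225 0 0 0 0"

```text
time_s: 2.7
eef_pos: [0.4992, -0.0195, 0.2224]
tool_rot: [180.0, 0.1, 160.0]
wrist_force: [-0.4, -0.3, 0.9]
opening: 0.998
grasp_force: 0.0
```

Request:
arm_command --pt "-10 -45 0 0 0 0.03" --pt "-20 -90 0 0 0 0.06" --pt "-30 -135 0 0 0 0.09" --pt "-40 -180 0 0 0 0.12" --pt "-49 -225 0 0 0 0.14"

```text
time_s: 3.2
eef_pos: [0.4489, -0.2445, 0.2225]
tool_rot: [-180.0, 0.0, 168.1]
wrist_force: [0.3, -0.3, 0.3]
opening: 1.0
grasp_force: 0.0
```

Request:
arm_command --pt "-5 -25 -10 0 0 0" --pt "-10 -48 -30 0 0 0" --pt "-10 -48 -60 0 0 0" --pt "-10 -48 -80 0 0 0" --pt "-10 -48 -80 0 0 0"

```text
time_s: 3.7
eef_pos: [0.4377, -0.2899, 0.1401]
tool_rot: [179.9, -0.3, 168.0]
wrist_force: [0.1, 0.6, 0.4]
opening: 0.996
grasp_force: 0.0
```

```bash
cat >> h.py <<'E'
def wcloud(s):
    d=s["depth"]; v,u=np.indices(d.shape)
    x=u-s["cx"];y=v-s["cy"];r=np.hypot(x,y);th=r/s["fx"]; k=np.where(r>0,np.tan(th)/np.maximum(r,1e-9),1/s["fx"])
    p=np.stack([x*k*d,y*k*d,d],-1); T=s["cam_to_world"]; w=p@T[:3,:3].T+T[:3,3]; w[(d==0)|(th>1.3)]=np.nan
    return w
E
python3 - <<'E'
from h import *
s=snapshot("wrist"); w=wcloud(s).reshape(-1,3); save("w1",s["img"])
m=(w[:,0]>.34)&(w[:,0]<.54)&(w[:,1]>-.4)&(w[:,1]<-.2)
P=w[m&(w[:,2]>.028)&(w[:,2]<.05)]; print(len(P),rect(P) if len(P)>5 else 0, np.median(P[:,2]))
print(s["cam_to_world"].round(3).tolist(),get_obs()["eef_pos"],get_obs()["tool_rot"])
E
```

```text
1481 (array([ 438.5, -294.5]), array([ 56.6, 129.6]), -11.9) 0.036107292304673744
[[0.208, 0.945, 0.252, 0.373], [0.978, -0.201, -0.054, -0.276], [-0.0, 0.258, -0.966, 0.312], [0.0, 0.0, 0.0, 1.0]] [ 0.43892222 -0.29022756  0.14163315] [ 1.79953502e+02 -1.33017505e-01  1.68046403e+02]
```

View pics/w1.png

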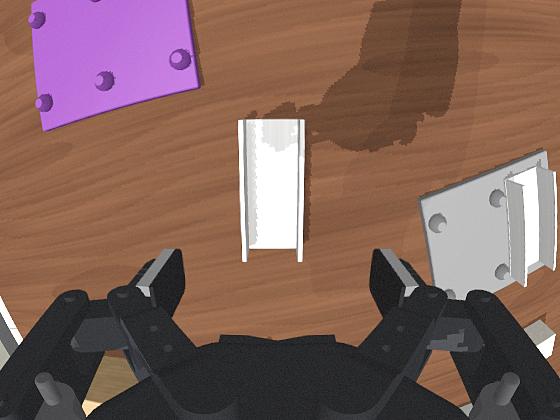

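The wrist view shows the loose channel upright between (240,120) and (303,260), centred between the fingers and matching the measured pose. Going down to grasp.

Request:
arm_command --pt "-1 -4 -40 0 0 0" --pt "-1 -4 -80 0 0 0" --pt "-1 -4 -115 0 0 0" --pt "-1 -4 -130 0 0 0" --pt "-1 -4 -137 0 0 0"

```text
time_s: 4.25
eef_pos: [0.4393, -0.2945, 0.005]
tool_rot: [180.0, 0.0, 168.1]
wrist_force: [-0.7, 0.3, 0.2]
opening: 0.998
grasp_force: 0.0
```

Request:
arm_command --pt "0 0 0 0 0 0" --pt "0 0 0 0 0 0" --pt "0 0 0 0 0 0" --pt "0 0 0 0 0 0" --pt "0 0 0 0 0 0" --fingers -1 --newtons 40

```text
time_s: 4.75
eef_pos: [0.4389, -0.2949, 0.006]
tool_rot: [-180.0, 0.1, 168.0]
wrist_force: [0.1, -0.3, 0.2]
opening: 0.143
grasp_force: 0.0
```

Request:
arm_command --pt "0 0 0 0 0 0" --pt "0 0 0 0 0 0" --pt "0 0 0 0 0 0" --pt "0 0 0 0 0 0" --pt "0 0 0 0 0 0"

```text
time_s: 5.25
eef_pos: [0.4385, -0.2946, 0.0053]
tool_rot: [180.0, -0.0, 168.0]
wrist_force: [-0.1, -0.2, 0.4]
opening: 0.0
grasp_force: 0.0
```

Run:
```python
from h import *
s=snapshot("wrist"); save("w2",s["img"])
print(get_obs()["eef_pos"])
```

```text
[ 0.43858342 -0.29458337  0.00529318]
```

View pics/w2.png

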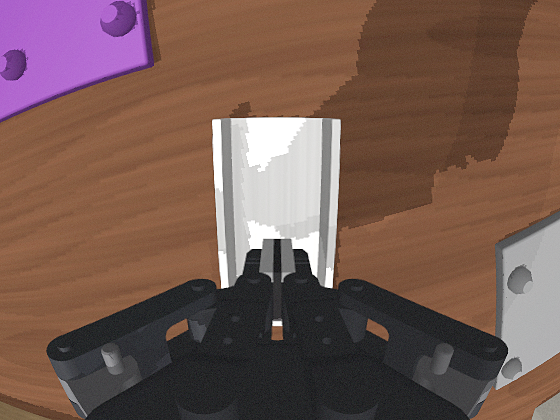

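Run:
```python
from h import *
s=snapshot("wrist"); w=wcloud(s)
for r in (150,200,230,245,260,280,300,320):
    print(r,[(u,)+tuple((w[r,u]*1000).round().tolist()) for u in range(200,361,16)])
s=snapshot("scene"); save("s2",cv2.resize(s["img"][90:240,130:340],None,fx=3.5,fy=3.5,interpolation=cv2.INTER_CUBIC))
```

```text
150 [(200, 383.0, -326.0, -0.0), (216, 383.0, -309.0, 37.0), (232, 387.0, -308.0, 4.0), (248, 388.0, -299.0, 4.0), (264, 390.0, -291.0, 3.0), (280, 392.0, -283.0, 4.0), (296, 394.0, -274.0, 4.0), (312, 396.0, -266.0, 4.0), (328, 394.0, -261.0, 29.0), (344, 399.0, -248.0, 1.0), (360, 401.0, -239.0, 0.0)]
200 [(200, 411.0, -333.0, 0.0), (216, 404.0, -315.0, 37.0), (232, 413.0, -313.0, 9.0), (248, 415.0, -305.0, 5.0), (264, 417.0, -297.0, 4.0), (280, 419.0, -288.0, 3.0), (296, 421.0, -280.0, 4.0), (312, 423.0, -271.0, 5.0), (328, 416.0, -265.0, 33.0), (344, 428.0, -252.0, -0.0), (360, 430.0, -243.0, -0.0)]
230 [(200, 428.0, -338.0, -0.0), (216, 430.0, -329.0, 1.0), (232, 428.0, -317.0, 13.0), (248, 433.0, -310.0, 4.0), (264, 435.0, -301.0, 4.0), (280, 436.0, -292.0, 5.0), (296, 439.0, -283.0, 3.0), (312, 440.0, -274.0, 5.0), (328, 430.0, -268.0, 36.0), (344, 445.0, -255.0, 1.0), (360, 448.0, -246.0, 1.0)]
245 [(200, 438.0, -341.0, 0.0), (216, 440.0, -332.0, -0.0), (232, 435.0, -318.0, 16.0), (248, 442.0, -312.0, 4.0), (264, 427.0, -297.0, 46.0), (280, 428.0, -290.0, 46.0), (296, 447.0, 
[... 673 characters left out ...]
.0, 36.0), (344, 431.0, -269.0, 80.0), (360, 431.0, -264.0, 83.0)]
300 [(200, 422.0, -315.0, 92.0), (216, 426.0, -312.0, 87.0), (232, 419.0, -303.0, 101.0), (248, 425.0, -300.0, 92.0), (264, 425.0, -295.0, 93.0), (280, 440.0, -293.0, 72.0), (296, 427.0, -286.0, 93.0), (312, 429.0, -281.0, 92.0), (328, 424.0, -276.0, 101.0), (344, 433.0, -271.0, 90.0), (360, 432.0, -266.0, 93.0)]
320 [(200, 430.0, -318.0, 92.0), (216, 418.0, -305.0, 111.0), (232, 421.0, -302.0, 108.0), (248, 420.0, -297.0, 110.0), (264, 429.0, -296.0, 99.0), (280, 449.0, -295.0, 72.0), (296, 422.0, -286.0, 110.0), (312, 424.0, -282.0, 109.0), (328, 425.0, -278.0, 110.0), (344, 440.0, -272.0, 91.0), (360, 441.0, -267.0, 91.0)]
```

View pics/s2.png

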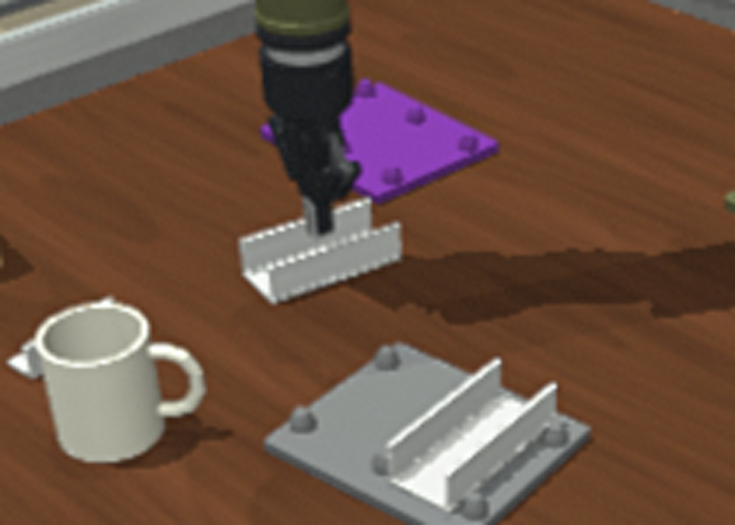

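The scene crop shows the shut fingertips (crop 322,232) floating above the flanges. The wrist depth also puts the tips at z≈45 mm, while the reported TCP is z = 5 mm. So the real fingers end about 40 mm short of the reported TCP, and they closed over the channel without touching it. I'll measure that exactly.

Run:
```python
from h import *
s=snapshot("wrist"); w=wcloud(s)
for r in range(234,252,2):
    print(r,[(u,)+tuple((w[r,u]*1000).round(1).tolist()) for u in (262,270,276,284,292)])
o=get_obs();print(o["eef_pos"],o["tool_rot"],o["time_s"], s["cam_to_world"][:3,3])
```

```text
234 [(262, 436.5, -302.3, 4.5), (270, 437.9, -297.9, 3.4), (276, 438.2, -294.5, 4.4), (284, 438.9, -290.0, 5.0), (292, 440.3, -285.6, 3.9)]
236 [(262, 437.9, -302.6, 4.1), (270, 438.6, -298.1, 4.6), (276, 439.4, -294.7, 4.5), (284, 440.3, -290.3, 4.6), (292, 441.2, -285.8, 4.6)]
238 [(262, 439.5, -303.0, 3.0), (270, 439.7, -298.3, 5.0), (276, 441.1, -295.1, 3.2), (284, 441.8, -290.6, 3.7), (292, 442.8, -286.1, 3.6)]
240 [(262, 440.1, -303.1, 4.5), (270, 426.9, -294.7, 40.6), (276, 427.4, -292.0, 40.8), (284, 428.3, -288.5, 40.3), (292, 443.8, -286.3, 4.3)]
242 [(262, 426.3, -298.2, 42.6), (270, 426.8, -294.6, 43.3), (276, 427.5, -292.1, 42.9), (284, 428.1, -288.6, 43.1), (292, 428.8, -285.1, 43.4)]
244 [(262, 425.9, -297.9, 46.1), (270, 426.7, -294.6, 45.8), (276, 426.9, -291.9, 46.7), (284, 428.2, -288.6, 45.1), (292, 428.8, -285.2, 45.7)]
246 [(262, 426.0, -297.9, 47.9), (270, 427.4, -294.7, 46.4), (276, 427.5, -292.0, 47.4), (284, 428.1, -288.6, 47.6), (292, 428.6, -285.2, 48.2)]
248 [(262, 426.6, -298.0, 48.8), (270, 427.3, -294.6, 48.7), (276, 427.8, -292.1, 48.8), (284, 428.0, -288.7, 50.0), (292, 449.2, -287.3, 3.1)]
250 [(262, 426.3, -297.8, 51.7), (270, 426.8, -294.5, 52.0), (276, 427.5, -292.0, 51.6), (284, 427.9, -288.7, 52.4), (292, 429.2, -285.5, 51.1)]
[ 0.43859565 -0.29458118  0.00530072] [ 1.79994648e+02 -1.69861930e-03  1.68040305e+02] 5.45 [ 0.37320755 -0.27994625  0.17720623]
```

Request:
arm_command --pt "0 0 20 0 0 0" --pt "0 0 20 0 0 0" --pt "0 0 20 0 0 0" --pt "0 0 20 0 0 0" --pt "0 0 20 0 0 0" --fingers 1

```text
time_s: 5.95
eef_pos: [0.4383, -0.2944, 0.0248]
tool_rot: [180.0, -0.1, 168.0]
wrist_force: [0.0, -0.4, 0.4]
opening: 0.845
grasp_force: 0.0
```

Run:
```python
from h import *
s=snapshot("wrist"); w=wcloud(s); o=get_obs(); print(o["opening"],o["eef_pos"])
m=(w[...,2]>.045)&(w[...,2]<.16)&(w[...,0]>.38)&(w[...,0]<.5)
for a,b in((-.36,-.294),(-.294,-.23)):
    k=m&(w[...,1]>a)&(w[...,1]<b); P=w[k]; i=P[:,2].argsort()[:6]; print((P[i]*1000).round(1).tolist())
P=w[(w[...,2]>.03)&(w[...,2]<.05)&(w[...,0]<.54)&(w[...,0]>.34)&(abs(w[...,1]+.293)<.06)]; print(rect(P))
```

```text
0.9258807272019327 [ 0.43826457 -0.29439157  0.02483267]
[[431.4, -329.8, 61.7], [424.6, -328.1, 62.2], [430.6, -329.4, 62.3], [425.6, -328.4, 62.3], [426.0, -328.5, 62.4], [425.0, -328.2, 62.5]]
[[446.4, -258.5, 61.8], [439.8, -256.8, 62.0], [445.4, -258.6, 62.6], [447.3, -258.9, 62.9], [446.2, -258.8, 63.0], [450.0, -259.2, 63.0]]
(array([ 437.7, -294.3]), array([ 56.6, 129.2]), -12.1)
```

Request:
arm_command --pt "0 0 -15 0 0 0" --pt "0 0 -30 0 0 0" --pt "0 0 -40 0 0 0" --pt "0 0 -46 0 0 0" --pt "0 0 -50 0 0 0"

```text
time_s: 6.5
eef_pos: [0.4384, -0.2945, -0.0253]
tool_rot: [180.0, -0.0, 168.0]
wrist_force: [0.3, -0.2, -0.0]
opening: 0.999
grasp_force: 0.0
```

Request:
arm_command --pt "0 0 0 0 0 0" --pt "0 0 0 0 0 0" --pt "0 0 0 0 0 0" --pt "0 0 0 0 0 0" --pt "0 0 0 0 0 0" --fingers -1 --newtons 40

```text
time_s: 7.0
eef_pos: [0.4388, -0.2948, -0.0242]
tool_rot: [-180.0, 0.0, 168.0]
wrist_force: [-1.3, 0.4, 4.4]
opening: 0.649
grasp_force: 44.0
```

Run:
```python
from h import *
s=snapshot("wrist"); w=wcloud(s); o=get_obs(); print(o["opening"],o["eef_pos"],o["grasp_force"])
m=(w[...,2]>.004)&(w[...,2]<.035)&(w[...,0]>.42)&(w[...,0]<.46)
for a,b in((-.36,-.325),(-.263,-.23)):
    k=m&(w[...,1]>a)&(w[...,1]<b); P=w[k]; i=P[:,2].argsort()[:6]; print((P[i]*1000).round(1).tolist())
P=w[(w[...,2]>.03)&(w[...,2]<.04)&(w[...,0]<.54)&(w[...,0]>.34)&(abs(w[...,1]+.293)<.06)]; print(rect(P))
```

```text
0.6485472275098169 [ 0.43874576 -0.29479583 -0.02417797] 44.09934639930725
[[420.4, -325.1, 15.2], [423.9, -330.9, 16.1], [420.8, -325.4, 16.3], [423.9, -329.2, 16.8], [423.5, -331.0, 16.9], [424.0, -330.6, 17.1]]
[[434.8, -258.4, 13.0], [434.5, -259.0, 13.6], [435.1, -258.2, 13.8], [434.9, -258.5, 15.3], [433.9, -259.4, 15.9], [434.4, -259.5, 15.9]]
(array([ 420.4, -290.2]), array([82.7, 93.4]), -12.0)
```

Request:
arm_command --pt "0 0 8 0 0 0" --pt "0 0 25 0 0 0" --pt "0 0 50 0 0 0" --pt "0 0 75 0 0 0" --pt "5 10 90 0 0 0"

```text
time_s: 7.55
eef_pos: [0.4428, -0.2866, 0.067]
tool_rot: [-179.9, 0.0, 167.8]
wrist_force: [-0.1, -0.8, -2.2]
opening: 0.649
grasp_force: 43.3
```

Request:
arm_command --pt "20 35 0 0 0 0.06" --pt "40 72 0 0 0 0.13" --pt "60 109 0 0 0 0.2" --pt "80 146 0 0 0 0.27" --pt "100 180 0 0 0 0.34"

```text
time_s: 8.05
eef_pos: [0.5439, -0.1025, 0.0655]
tool_rot: [180.0, -0.0, -172.3]
wrist_force: [0.6, -0.4, -2.7]
opening: 0.648
grasp_force: 43.1
```

Request:
arm_command --pt "6 10 -5 0 0 0" --pt "11 19 -10 0 0 0" --pt "11 19 -15 0 0 0" --pt "11 19 -15 0 0 0" --pt "11 19 -15 0 0 0"

```text
time_s: 8.55
eef_pos: [0.5533, -0.0878, 0.05]
tool_rot: [-179.9, -0.1, -172.6]
wrist_force: [0.5, -0.1, -1.8]
opening: 0.646
grasp_force: 43.2
```

Run:
```python
from h import *
s=snapshot("wrist"); save("w3",s["img"]); w=wcloud(s); o=get_obs(); print(o["opening"],o["eef_pos"],o["tool_rot"],o["grasp_force"])
np.savez("w3.npz",**s)
```

```text
0.647474377507965 [ 0.55369484 -0.08754293  0.05022813] [-1.79944819e+02 -7.19802814e-02 -1.72630745e+02] 43.20474922657013
```

View pics/w3.png

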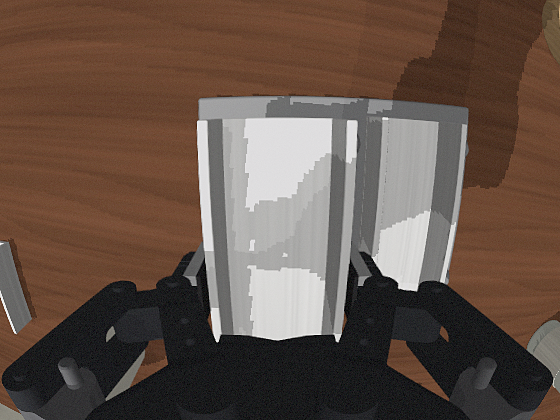

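The wrist view shows the held channel level and square between the pads (200–350 px), with the tray's near edge and the resident channel (375–465 px) behind it. I'll compute the remaining offset.

Run:
```python
from h import *
s=dict(np.load("w3.npz")); w=wcloud(s)
a=np.radians(7.4); ex=np.array([np.cos(a),np.sin(a)]); ey=np.array([-ex[1],ex[0]])
c=np.array([.5503,-.0443])
t=np.dstack([(w[...,:2]-c)@ex,(w[...,:2]-c)@ey,w[...,2]])*1000
def st(n,m):
    P=t[m]; print(n,len(P),"x",np.percentile(P[:,0],[.5,99.5]).round(1),"y",np.percentile(P[:,1],[.5,99.5]).round(1),"z",np.percentile(P[:,2],[5,50,95]).round(1))
    if len(P)>20:
        print("   yaw", rect(P/1000))
v,u=np.indices(w.shape[:2])
fr=(v<260)
st("held tops",(t[...,2]>104)&(t[...,2]<116)&(t[...,0]<20)&(u>190)&(u<365)&fr)
for a0,b0 in((190,225),(340,362)): st("held flange",(t[...,2]>106)&(u>a0)&(u<b0)&(v<230))
st("res tops",(t[...,2]>44)&(t[...,2]<53)&(u>360)&fr&(t[...,1]>0))
st("tray",(t[...,2]>8)&(t[...,2]<15)&fr&(u<470)&(v<150))
```

```text
held tops 3943 x [-67.7 -13.6] y [-74.3 -10.9] z [105.  110.2 111.4]
   yaw (array([-40.4, -42.9]), array([54.8, 68.6]), 89.9)
held flange 1434 x [-67.8 -27.9] y [-70.8 -66.4] z [107.1 110.3 111.5]
   yaw (array([-47.3, -68.7]), array([ 4.6, 41.1]), -0.2)
held flange 1394 x [-67.7 -28. ] y [-19.  -14.7] z [107.2 110.2 111.4]
   yaw (array([-47.7, -16.9]), array([ 4.7, 40.2]), -0.0)
res tops 2275 x [-69.1  16.8] y [13.9 70.3] z [44.5 47.8 49.1]
   yaw (array([-25.4,  42.1]), array([57.5, 88.2]), -0.4)
tray 5771 x [-82.  -50.4] y [-93.2  93.5] z [10.9 12.2 13.5]
   yaw (array([-65. ,   0.5]), array([ 34.4, 190.7]), 89.9)
```

Request:
arm_command --pt "-1 2 -5 0 0 0" --pt "-1 2 -18 0 0 0" --pt "-1 2 -31 0 0 0" --pt "-1 2 -42 0 0 0" --pt "-1 2 -50 0 0 0"

```text
time_s: 9.1
eef_pos: [0.5528, -0.0836, -0.0014]
tool_rot: [180.0, -0.1, -172.5]
wrist_force: [-0.1, 0.1, -2.5]
opening: 0.653
grasp_force: 43.2
```

Request:
arm_command --pt "0 0 -4 0 0 0" --pt "0 0 -7 0 0 0" --pt "0 0 -9.5 0 0 0" --pt "0 0 -11 0 0 0" --pt "0 0 -12 0 0 0"

```text
time_s: 9.6
eef_pos: [0.5538, -0.0836, -0.0115]
tool_rot: [-180.0, 0.0, -172.5]
wrist_force: [0.3, -0.3, -2.1]
opening: 0.645
grasp_force: 43.2
```

```bash
cat > an.py <<'E'
from h import *
s=snapshot("wrist"); w=wcloud(s); o=get_obs(); print(o["eef_pos"]*1000,o["tool_rot"],o["wrist_force"],o["opening"])
a=np.radians(7.4); ex=np.array([np.cos(a),np.sin(a)]); ey=np.array([-ex[1],ex[0]])
c=np.array([.5503,-.0443])
t=np.dstack([(w[...,:2]-c)@ex,(w[...,:2]-c)@ey,w[...,2]])*1000
v,u=np.indices(w.shape[:2])
def st(n,m):
    P=t[m]
    if len(P)<20: print(n,len(P)); return
    print(n,len(P),"x",np.percentile(P[:,0],[.5,99.5]).round(1),"y",np.percentile(P[:,1],[.5,99.5]).round(1),"z",np.percentile(P[:,2],[5,50,95]).round(1),rect(P/1000)[2])
E
python3 - <<'E'
from an import *
X=(t[...,0]<-25)&(v<260)&(t[...,0]>-75)
for n,a0,b0 in(("L-",-76,-56),("L+",-28,-6),("R-",6,30),("R+",58,80)): st(n,X&(t[...,2]>44)&(t[...,2]<54)&(t[...,1]>a0)&(t[...,1]<b0))
st("tray",(t[...,2]>8)&(t[...,2]<15)&(v<180)&(t[...,0]>-90)&(t[...,0]<-69)&(abs(t[...,1])<110))
st("floorL",(t[...,2]>6)&(t[...,2]<25)&X&(t[...,1]>-60)&(t[...,1]<-22))
E
```

```text
[553.74538706 -83.61196416 -11.61824908] [ 1.79998488e+02  2.07568531e-02 -1.72484451e+02] [ 0.58676092  0.3059477  -1.78359057] 0.6482390370606518
L- 1508 x [-66.8 -25.2] y [-66.9 -62.6] z [45.2 48.7 49.8] -0.0
L+ 1480 x [-66.9 -25.2] y [-15.2 -10.8] z [45.3 48.6 49.8] 0.1
R- 1501 x [-69.5 -25.3] y [13.8 18.6] z [44.6 47.8 49.1] -0.8
R+ 1117 x [-69.2 -25.3] y [65.2 70.8] z [44.5 47.5 48.8] -0.5
tray 9196 x [-81.6 -69.1] y [-92.8  92.7] z [11.1 12.2 13.3] -89.9
floorL 9260 x [-74.9 -25.3] y [-59.7 -22.2] z [12.  16.7 17.9] -0.0
```

Request:
arm_command --pt "-1 -1 0 0 0 0" --pt "-1 -2 0 0 0 0" --pt "-1 -2 -0.5 0 0 0" --pt "-1 -2 -1 0 0 0" --pt "-1 -2 -1.2 0 0 0"

```text
time_s: 10.15
eef_pos: [0.5527, -0.086, -0.0121]
tool_rot: [-180.0, 0.0, -172.5]
wrist_force: [-2.1, -1.2, 6.9]
opening: 0.651
grasp_force: 44.2
```

Request:
arm_command --pt "0 0 0 0 0 0" --pt "0 0 0 0 0 0" --pt "0 0 0 0 0 0" --pt "0 0 0 0 0 0" --pt "0 0 0 0 0 0" --fingers 0.55

```text
time_s: 10.65
eef_pos: [0.5526, -0.0855, -0.013]
tool_rot: [180.0, 0.0, -172.5]
wrist_force: [0.4, -0.2, -0.3]
opening: 0.773
grasp_force: 0.0
```

Request:
arm_command --pt "0 0 8 0 0 0" --pt "0 0 30 0 0 0" --pt "0 0 65 0 0 0" --pt "0 0 105 0 0 0" --pt "-5 10 143 0 0 0"

```text
time_s: 11.15
eef_pos: [0.5479, -0.0773, 0.1321]
tool_rot: [-179.9, 0.0, -172.6]
wrist_force: [-0.5, -0.5, 0.4]
opening: 0.775
grasp_force: 0.0
```

Request:
arm_command --pt "-10 38 0 0 0 -0.08" --pt "-21 77 0 0 0 -0.17" --pt "-32 116 0 0 0 -0.26" --pt "-44 156 0 0 0 -0.35" --pt "-56 196 0 0 0 -0.43" --fingers 1

```text
time_s: 11.65
eef_pos: [0.4911, 0.1219, 0.1308]
tool_rot: [180.0, 0.0, 162.7]
wrist_force: [-0.0, 0.4, 0.2]
opening: 1.001
grasp_force: 0.0
```

Request:
arm_command --pt "-14 45 0 0 0 0" --pt "-28 90 0 0 0 0" --pt "-42 135 0 0 0 0" --pt "-55 175 0 0 0 0" --pt "-59 190 0 0 0 0"

```text
time_s: 12.15
eef_pos: [0.4299, 0.3165, 0.1308]
tool_rot: [179.8, -0.1, 163.3]
wrist_force: [-0.6, -0.4, 1.0]
opening: 0.999
grasp_force: 0.0
```

Request:
arm_command --pt "0 0 0 -0.037 -0.116 0" --pt "0 0 0 -0.073 -0.232 0" --pt "0 0 0 -0.11 -0.347 0" --pt "0 0 0 -0.146 -0.463 0" --pt "0 0 0 -0.183 -0.579 0"

```text
time_s: 12.65
eef_pos: [0.433, 0.3104, 0.13]
tool_rot: [-179.2, 31.5, 163.0]
wrist_force: [0.5, -0.7, -0.9]
opening: 1.0
grasp_force: 0.0
```

Request:
arm_command --pt "0 0 0 0 0 0" --pt "0 0 0 0 0 0" --pt "0 0 0 0 0 0" --pt "0 0 0 0 0 0" --pt "0 0 0 0 0 0"

```text
time_s: 13.15
eef_pos: [0.4354, 0.3091, 0.1299]
tool_rot: [-179.3, 31.3, 162.7]
wrist_force: [0.4, 0.1, 0.8]
opening: 0.999
grasp_force: 0.0
```

```bash
cat > lean.py <<'E'
from h import *
from scipy.spatial.transform import Rotation as R
s=snapshot("wrist"); save("w4",s["img"]); w=wcloud(s); o=get_obs()
Rt=R.from_euler("xyz",o["tool_rot"],degrees=True); M=Rt.as_matrix()
print(o["eef_pos"]*1000,o["tool_rot"].round(1),o["q"].round(0),"tool z",M[:,2].round(3),"y",M[:,1].round(3))
n=np.array([-.543,.172,.822]); n/=np.linalg.norm(n)
P=w.reshape(-1,3); P=P[np.isfinite(P[:,0])]; P=P[(P[:,0]>.37)&(P[:,0]<.53)&(P[:,1]>.25)&(P[:,1]<.36)&(P[:,2]>.03)&(P[:,2]<.13)]
P=P[abs(P@n+.126)<.006]; 
for _ in range(3):
    c=np.median(P,0); n=np.linalg.svd(P-P.mean(0),full_matrices=False)[2][2]; n*=np.sign(n[2]); P=P[abs((P-P.mean(0))@n)<.003]
x=np.array([-n[0],-n[1],0]);x/=np.linalg.norm(x);x-=n*(x@n);x/=np.linalg.norm(x);y=np.cross(n,x)
r=rect(np.c_[P@x,P@y]); cc=(r[0][0]*x+r[0][1]*y)/1000+(P@n).mean()*n
print("n",n.round(3),"centre",(cc*1000).round(1),r,"TCP goal",((cc-.061*n)*1000).round(1))
b=np.radians(r[2]); cy=-np.sin(b)*x+np.cos(b)*y; cx=np.cos(b)*x+np.sin(b)*y
G=np.c_[-cx,cy,-n]; 
print("rotvec to goal",(R.from_matrix(G)*Rt.inv()).as_rotvec().round(3))
E
python3 lean.py
```

```text
[435.1020673  309.29432726 129.73975602] [-179.3   31.3  162.7] [-84.  48.  39. 127.  28.   4. -12.] tool z [ 0.492 -0.166 -0.855] y [ 0.303  0.953 -0.011]
n [-0.547  0.17   0.82 ] centre [446.9 306.   79. ] (array([320.6, 424.9]), array([ 56.5, 130.2]), 0.3) TCP goal [480.3 295.7  29. ]
rotvec to goal [-0.012 -0.063  0.011]
```

Request:
arm_command --pt "4 -1 -12 0 0 0" --pt "9 -3 -24 -0.005 -0.02 0.003" --pt "14 -4 -36 -0.01 -0.04 0.006" --pt "18 -5 -48 -0.012 -0.063 0.011" --pt "18 -5 -60 -0.012 -0.063 0.011"

```text
time_s: 13.7
eef_pos: [0.4364, 0.2764, 0.0884]
tool_rot: [-173.8, 33.0, 164.0]
wrist_force: [-0.5, -1.5, -1.4]
opening: 1.002
grasp_force: 0.0
```

```bash
python3 lean.py
```

```text
[435.84283687 276.23350304  86.57946919] [-173.7   32.9  164. ] [-76.  51.  26. 128.  81.  14. -67.] tool z [ 0.489 -0.254 -0.834] y [ 0.331  0.939 -0.092]
n [-0.547  0.17   0.82 ] centre [447.  305.9  79. ] (array([320.4, 425.1]), array([ 56.7, 130.6]), 0.1) TCP goal [480.3 295.5  29. ]
rotvec to goal [ 0.076 -0.06   0.04 ]
```

Full tilt puts wrist joint 6 near its limit. The pads grip the flanges' flat sides, so the tool doesn't have to be square to the slope. I'll use a 20° tilt instead.

```bash
cat > goal.py <<'E'
from h import *
from scipy.spatial.transform import Rotation as R
import sys
# usage: goal.py tiltdeg(outward) slopeYaw x y z
tilt,yaw=np.radians([float(sys.argv[1]),float(sys.argv[2])]); goal=np.array(list(map(float,sys.argv[3:6])))
o=get_obs(); Rt=R.from_euler("xyz",o["tool_rot"],degrees=True)
h=np.array([np.cos(yaw),np.sin(yaw),0]); z=np.array([0,0,1]); d=np.sin(tilt)*h-np.cos(tilt)*z; y=np.cross(z,h)
G=np.c_[np.cross(y,d),y,d]; rv=(R.from_matrix(G)*Rt.inv()).as_rotvec()
print("pos",(o["eef_pos"]*1000).round(1),o["tool_rot"].round(1),"q",o["q"].round(0),"t",o["time_s"]); print("delta",(goal-o["eef_pos"]*1000).round(1),"rotvec",rv.round(3),"d",d.round(3))
E
python3 goal.py 20 -17.3 443.8 307 110
```

```text
pos [435.8 276.2  86.6] [-173.7   32.9  164. ] q [-76.  51.  26. 128.  81.  14. -67.] t 13.75
delta [ 8.  30.8 23.4] rotvec [0.159 0.187 0.026] d [ 0.327 -0.102 -0.94 ]
```

Request:
arm_command --pt "1 4 10 0 0 0" --pt "2 8 20 0.03 0.04 0.005" --pt "4 15 24 0.07 0.08 0.01" --pt "6 23 24 0.11 0.13 0.02" --pt "8 31 24 0.16 0.187 0.026"

```text
time_s: 14.25
eef_pos: [0.4437, 0.3084, 0.1128]
tool_rot: [179.8, 19.9, 162.7]
wrist_force: [-0.3, -1.2, -1.1]
opening: 1.002
grasp_force: 0.0
```

Request:
arm_command --pt "0 0 0 0 0 0" --pt "0 0 0 0 0 0" --pt "0 0 0 0 0 0" --pt "0 0 0 0 0 0" --pt "0 0 0 0 0 0"

```text
time_s: 14.75
eef_pos: [0.4425, 0.3083, 0.1116]
tool_rot: [-180.0, 20.0, 162.8]
wrist_force: [0.8, -0.2, 0.6]
opening: 1.002
grasp_force: 0.0
```

```bash
python3 goal.py 20 -17.3 443.8 307 110
```

```text
pos [442.5 308.3 111.6] [-180.    20.   162.8] q [-56.  40.   6. 122.  55.  18. -32.] t 14.75
delta [ 1.3 -1.3 -1.6] rotvec [ 0.     0.    -0.003] d [ 0.327 -0.102 -0.94 ]
```

Request:
arm_command --pt "7 -2 -23 0 0 0" --pt "14 -5 -46 0 0 0" --pt "20 -7 -66 0 0 0" --pt "25 -9 -82 0 0 0" --pt "27 -9 -89 0 0 0"

```text
time_s: 15.25
eef_pos: [0.4686, 0.2979, 0.0257]
tool_rot: [-179.7, 20.1, 162.9]
wrist_force: [-0.0, -0.5, -0.0]
opening: 1.003
grasp_force: 0.0
```

```bash
python3 goal.py 20 -17.3 469.9 298.9 22.2; python3 lean.py
```

```text
pos [468.6 297.9  25.7] [-179.7   20.1  162.9] q [-58.  52.  15. 122.  95.   6. -72.] t 15.25
delta [ 1.3  1.  -3.5] rotvec [ 0.005 -0.    -0.001] d [ 0.327 -0.102 -0.94 ]
[468.86157103 297.79526852  24.66479071] [-179.7   20.   162.9] [-58.  52.  15. 122.  96.   6. -72.] tool z [ 0.326 -0.105 -0.94 ] y [ 0.296  0.955 -0.005]
n [-0.547  0.17   0.82 ] centre [432.3 309.7  68.5] (array([302. , 424.4]), array([ 93.6, 112.5]), -89.9) TCP goal [465.7 299.3  18.5]
rotvec to goal [ 0.635 -0.415 -1.397]
```

Request:
arm_command --pt "0 1 0 0 0 0" --pt "0 1 0 0 0 0" --pt "0 1 0 0 0 0" --pt "0 1 0 0 0 0" --pt "0 1 0 0 0 0" --fingers -1 --newtons 45

```text
time_s: 15.8
eef_pos: [0.4687, 0.2991, 0.0272]
tool_rot: [-179.9, 20.0, 162.7]
wrist_force: [-3.4, 1.2, 5.9]
opening: 0.647
grasp_force: 48.8
```

```bash
python3 goal.py 20 -17.3 469.9 298.9 22.2; python3 -c "
from h import *
s=snapshot('wrist'); save('w5',s['img'])"
```

```text
pos [468.7 299.1  27.2] [-179.9   20.   162.7] q [-59.  52.  16. 122.  94.   6. -70.] t 15.8
delta [ 1.2 -0.2 -5. ] rotvec [ 0.002 -0.001  0.001] d [ 0.327 -0.102 -0.94 ]
```

View pics/w5.png

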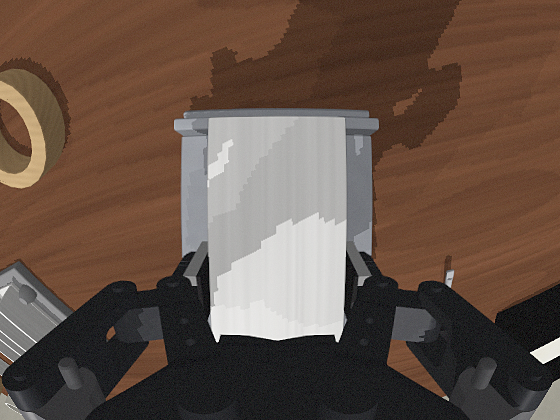

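The wrist view shows the leaning channel's web centred between the pads (208–346 px), at opening 0.647 with 49 N grip. Next I lift, level and carry it.

Request:
arm_command --pt "0 0 6 0 0 0" --pt "0 0 20 0 0 0" --pt "0 0 45 0 0 0" --pt "0 0 75 0 0 0" --pt "0 0 105 0 0 0"

```text
time_s: 16.35
eef_pos: [0.4687, 0.298, 0.1328]
tool_rot: [-179.8, 19.9, 162.7]
wrist_force: [1.4, 0.9, -1.4]
opening: 0.651
grasp_force: 48.2
```

Request:
arm_command --pt "4 -20 4 0.036 0.117 0" --pt "8 -40 8 0.072 0.233 0" --pt "12 -60 12 0.109 0.35 0" --pt "16 -80 15 0.145 0.466 0" --pt "20 -100 15 0.181 0.583 0"

```text
time_s: 16.85
eef_pos: [0.4902, 0.197, 0.1487]
tool_rot: [180.0, -15.2, 162.7]
wrist_force: [1.5, 0.4, -2.2]
opening: 0.647
grasp_force: 48.2
```

Request:
arm_command --pt "10 -40 0 0 0 0.08" --pt "20 -80 0 0 0 0.17" --pt "30 -120 0 0 0 0.26" --pt "40 -160 0 0 0 0.35" --pt "45 -200 0 0 0 0.433"

```text
time_s: 17.35
eef_pos: [0.5345, -0.0035, 0.1463]
tool_rot: [-179.8, -15.0, -172.3]
wrist_force: [-0.9, 0.8, -1.0]
opening: 0.646
grasp_force: 48.3
```

```bash
python3 goal.py -15 7.4 536.4 -46 65
```

```text
pos [534.5  -3.5 146.3] [-179.8  -15.  -172.3] q [ 17.  49. -41.  92.  30.  67.  63.] t 17.35
delta [  1.9 -42.5 -81.3] rotvec [ 0.003  0.    -0.005] d [-0.257 -0.033 -0.966]
```

Request:
arm_command --pt "1 -14 -10 0 0 0" --pt "2 -28 -30 0 0 0" --pt "2 -42 -50 0 0 -0.005" --pt "2 -42 -70 0 0 -0.005" --pt "2 -42 -81 0 0 -0.005"

```text
time_s: 17.85
eef_pos: [0.5346, -0.0436, 0.0638]
tool_rot: [-179.8, -15.2, -172.8]
wrist_force: [-0.7, -0.1, -0.5]
opening: 0.645
grasp_force: 48.3
```

Request:
arm_command --pt "0 0 0 0 0 0" --pt "0 0 0 0 0 0" --pt "0 0 0 0 0 0" --pt "0 0 0 0 0 0" --pt "0 0 0 0 0 0"

```text
time_s: 18.35
eef_pos: [0.5366, -0.0432, 0.0663]
tool_rot: [-179.8, -14.9, -172.8]
wrist_force: [0.0, -0.2, -1.5]
opening: 0.642
grasp_force: 48.3
```

```bash
cat > seat.py <<'E'
from an import *
import sys
zl,zh=float(sys.argv[1]),float(sys.argv[2])
save(sys.argv[3],s["img"])
W=(t[...,2]>zl)&(t[...,2]<zh)&(abs(t[...,1])<45)&(v<270)&(t[...,0]>-90)&(t[...,0]<0)
st("web",W); P=t[W]
if len(P)>50:
    A=np.c_[P[:,:2],np.ones(len(P))]; k=np.linalg.lstsq(A,P[:,2],rcond=None)[0]; print("web slope deg x,y",np.degrees(np.arctan(k[:2])).round(2),"z at centre",k[2].round(1))
X=(t[...,0]<-15)&(t[...,0]>-75)&(v<300)
for n,a0,b0 in(("L-",-80,-56),("L+",-28,-6),("R-",6,30),("R+",58,80)): st(n,X&(t[...,2]>44)&(t[...,2]<51.5)&(t[...,1]>a0)&(t[...,1]<b0))
E
python3 seat.py 100 140 w6
```

```text
[536.46970362 -43.30790354  66.19816434] [-179.79561229  -14.92022061 -172.77528338] [0.19112102 0.30040154 0.03307605] 0.6463430705556409
web 22328 x [-67.   -5.8] y [-34.6  41.9] z [120.3 121.5 122.7] -89.9
web slope deg x,y [-0.2  -0.11] z at centre 121.3
L- 612 x [-67.8 -15.3] y [-69.2 -64.5] z [44.8 48.2 49.4] -0.0
L+ 0
R- 0
R+ 622 x [-69.1 -15.2] y [65.8 70.4] z [44.7 47.9 49.2] 0.2
```

View pics/w6.png

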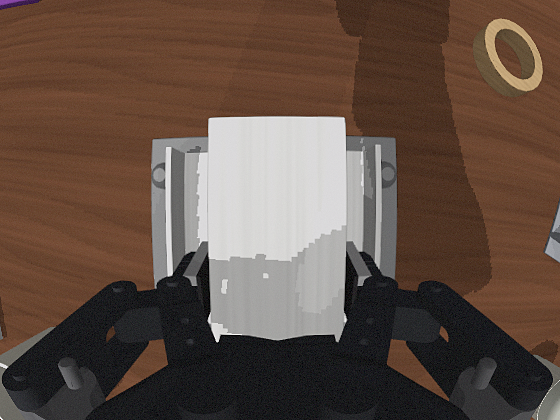

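The view shows the inverted channel held level (208–346 px), with the outer flanges of the two open channels symmetric on either side (170 and 378 px). I'll check the lateral centre precisely.

Run:
```python
from an import *
for a,b in((-65,-55),(-45,-30)): st("web",(t[...,2]>115)&(t[...,2]<128)&(v<228)&(t[...,0]>a)&(t[...,0]<b)&(abs(t[...,1])<40))
st("lug",(t[...,2]>18)&(t[...,2]<30)&(v<240)&(abs(t[...,1])>70)&(abs(t[...,1])<95)&(t[...,0]>-80))
```

```text
[536.35291142 -43.36505798  66.06807265] [-179.79617776  -14.93736049 -172.7788971 ] [-0.5678041   0.12064183 -2.02180063] 0.6412017495621818
web 3331 x [-64.9 -55. ] y [-24.1  31.1] z [120.4 121.4 122.4] -90.0
web 5249 x [-45. -30.] y [-24.3  31. ] z [120.4 121.4 122.4] -90.0
lug 644 x [-61.8 -42.1] y [-90.2  91.4] z [19.2 25.3 27.2] -89.9
```

Request:
arm_command --pt "-1 -1 -6 0 0 0" --pt "-1 -2 -14 0 0 0" --pt "-1 -3 -22 0 0 0" --pt "-1 -3 -29 0 0 0" --pt "-1 -3 -33 0 0 0"

```text
time_s: 18.95
eef_pos: [0.5346, -0.0465, 0.0316]
tool_rot: [-179.8, -15.1, -172.8]
wrist_force: [0.3, -0.1, -1.9]
opening: 0.646
grasp_force: 48.3
```

```bash
cat > s3.py <<'E'
from an import *
for a,b in((-64,-55),(-45,-32)):
    for z0 in (88,50): st("web%d"%z0,(t[...,2]>z0-8)&(t[...,2]<z0+8)&(v<240)&(t[...,0]>a)&(t[...,0]<b)&(abs(t[...,1])<40))
st("end",(t[...,2]>80)&(t[...,2]<95)&(v<240)&(abs(t[...,1])<25)&(t[...,0]>-80))
for n,a0,b0 in(("L-",-80,-56),("L+",-28,-6),("R-",6,30),("R+",58,80)): st(n,(t[...,0]>-75)&(t[...,0]<-15)&(t[...,2]>44)&(t[...,2]<51.5)&(t[...,1]>a0)&(t[...,1]<b0)&(v<280))
E
python3 s3.py
```

```text
[534.4126948  -46.46361925  31.34918076] [-179.82187838  -15.07415737 -172.76935956] [ 0.2120008   0.3352147  -1.67878368] 0.6490479792854158
web88 3014 x [-63.9 -55.1] y [-27.   28.3] z [85.9 86.9 87.9] 90.0
web50 0
web88 4584 x [-44.9 -32.1] y [-27.3  28.2] z [85.8 86.8 87.8] 89.9
web50 0
end 15319 x [-69.4 -20.3] y [-24.8  24.7] z [85.8 86.9 87.9] 0.0
L- 922 x [-68.1 -15.2] y [-69.2 -64.4] z [44.7 48.1 49.3] -0.3
L+ 0
R- 0
R+ 880 x [-69.2 -15.4] y [65.7 70.5] z [44.8 47.9 49.2] -0.2
```

Request:
arm_command --pt "0 0 -5 0 0 0" --pt "0 0 -12 0 0 0" --pt "0 0 -19 0 0 0" --pt "0 0 -25 0 0 0" --pt "0 0 -29 0 0 0"

```text
time_s: 19.5
eef_pos: [0.5349, -0.0465, 0.003]
tool_rot: [-179.8, -15.0, -172.8]
wrist_force: [-0.1, -0.1, -1.2]
opening: 0.648
grasp_force: 48.3
```

Request:
arm_command --pt "0 0 -1.5 0 0 0" --pt "0 0 -3 0 0 0" --pt "0 0 -4 0 0 0" --pt "0 0 -4.7 0 0 0" --pt "0 0 -5.2 0 0 0"

```text
time_s: 20.0
eef_pos: [0.5353, -0.0464, -0.0014]
tool_rot: [-179.8, -15.0, -172.8]
wrist_force: [0.2, -0.3, -1.3]
opening: 0.641
grasp_force: 48.3
```

```bash
python3 s3.py
```

```text
[535.22937427 -46.39492328  -1.45680692] [-179.80272146  -14.9600283  -172.77912518] [-0.40858378  0.21836168 -0.83001885] 0.6477538673673066
web88 0
web50 3012 x [-64. -55.] y [-26.9  28.3] z [52.8 53.8 54.9] -90.0
web88 0
web50 4511 x [-45.  -32.3] y [-27.1  28.1] z [52.9 53.8 54.8] -89.7
end 0
L- 1311 x [-67.9 -15.2] y [-69.  -64.2] z [44.8 48.  49.3] -0.1
L+ 0
R- 2
R+ 1310 x [-68.8 -15.3] y [65.7 70.5] z [44.7 47.9 49.1] -0.3
```

Still 1.8 mm above the seat, so I continue slowly.

Request:
arm_command --pt "0 0 -0.6 0 0 0" --pt "0 0 -1.1 0 0 0" --pt "0 0 -1.5 0 0 0" --pt "0 0 -1.9 0 0 0" --pt "0 0 -2.2 0 0 0"

```text
time_s: 20.55
eef_pos: [0.5352, -0.0464, -0.0029]
tool_rot: [-179.8, -15.0, -172.8]
wrist_force: [-0.5, 0.3, 7.0]
opening: 0.647
grasp_force: 49.1
```

```bash
python3 s3.py | head -3
```

```text
[535.13933293 -46.43253898  -2.90583145] [-179.77518602  -14.97825482 -172.78253088] [-1.01612495  0.0210242   5.65000068] 0.6446271685763657
web88 0
web50 3023 x [-64. -55.] y [-26.9  28.2] z [51.4 52.4 53.4] -90.0
```

Request:
arm_command --pt "0 0 0 0 0 0" --pt "0 0 0 0 0 0" --pt "0 0 0 0 0 0" --pt "0 0 0 0 0 0" --pt "0 0 0 0 0 0" --fingers 0.6

```text
time_s: 21.1
eef_pos: [0.5351, -0.0464, -0.0038]
tool_rot: [-179.8, -15.0, -172.8]
wrist_force: [-0.0, -0.2, -0.4]
opening: 0.801
grasp_force: 0.0
```

Request:
arm_command --pt "1 0 4 0 0 0" --pt "4 0.5 14 0 0 0" --pt "9 1 35 0 0 0" --pt "16 2 60 0 0 0" --pt "24 3 90 0 0 0"

```text
time_s: 21.6
eef_pos: [0.559, -0.0433, 0.0876]
tool_rot: [-179.8, -15.0, -172.8]
wrist_force: [0.3, -0.4, -0.1]
opening: 0.797
grasp_force: 0.0
```

Request:
arm_command --pt "5 1 20 0 0 0" --pt "5 1 40 0 0 0" --pt "5 1 40 0 0 0" --pt "5 1 40 0 0 0" --pt "5 1 40 0 0 0"

```text
time_s: 22.1
eef_pos: [0.5635, -0.0427, 0.1256]
tool_rot: [-179.8, -15.1, -172.8]
wrist_force: [-0.2, -0.1, -0.1]
opening: 0.802
grasp_force: 0.0
```

```bash
python3 s3.py
python3 - <<'E'
from h import *
s=snapshot("scene"); save("s9",cv2.resize(s["img"][150:290,160:350],None,fx=4,fy=4,interpolation=cv2.INTER_CUBIC))
E
```

```text
[563.38300591 -42.69466673 125.43386941] [-179.80081913  -15.08018181 -172.7709412 ] [-0.09614182  0.23651119  0.37324392] 0.7968352890441579
web88 0
web50 762 x [-63.8 -55.1] y [-27.7  27.8] z [51.2 52.3 53.4] 89.9
web88 0
web50 1132 x [-44.9 -32. ] y [-26.7  28.3] z [51.3 52.4 53.5] -90.0
end 0
L- 369 x [-67.6 -15.7] y [-69.2 -64.4] z [46.  48.3 49.4] 0.3
L+ 170 x [-69.1 -15.4] y [-27.8  -6.8] z [50.6 51.3 51.5] 1.7
R- 217 x [-68.9 -15.3] y [ 6.1 28.4] z [50.7 51.2 51.5] 1.1
R+ 376 x [-68.8 -15.5] y [65.9 70.4] z [45.7 48.  49.3] -0.5
```

View pics/s9.png

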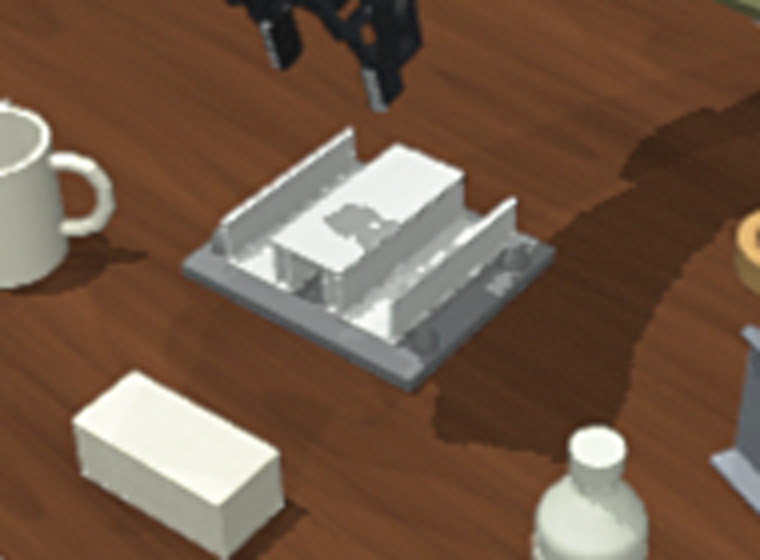

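The scene crop shows the inverted channel (365,210) locked over both open channels with the ends in line. Its web is level at 52 mm and the gripper is clear, so I'm handing in.

```bash
python3 -c "
from cell import finish_job
print(finish_job())"
```

```text
the job is handed in; nothing more can be done
None
```

I handed the job in at about 22 s: the loose channel is in the free bay, and the leaning channel is seated level over both open channels, with the ends in line to about 1.5 mm.

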